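# Pop the breaker hatch and reset the breaker

## Task

The heater controller (the grey instrument with three knobs, not the one with the dial gauge) has tripped its breaker. Press the thumb pad on its hatch once and let go so that the hatch springs open, wait until you see it standing fully open and staying there, then push the white breaker button inside fully home. Leave the hatch open, keep the other instrument's hatch shut, and do not pick up, shift or knock over anything else on the bench.

Things in the scene. Friction and masses are not known exactly. Their poses are not given: they have to be found in the camera images.
- heater_unit: Heater controller: grey case fixed to the bench, 220 (its x) x 150 (its y) x 90 mm high; origin at the centre of its underside, z up. Known by three black knobs (22 dia, 21 high) in a row along y at its x = +60. A lidded bay (the breaker hatch) takes the rest of its top: opening 100 (x) x 84 (y), 50 deep, centred at its x = -40, y = 0.
- heater_hinge (a point): Middle of the hinge line of that lid: case x = -40, y = +42, height 90 mm; the hinge runs along the case x. Lid 98 (x) x 81 (y) x 6 thick; shut, its top is 6 above the case top and its free edge is on the case's -y side.
- heater_hatch (a joint): That lid's angle, rad: 0 = shut and latched, negative = pressed in (stop -0.076), 2.1 = fully open (30 degrees past upright). Push-push latch: press and let go, and a damped spring swings the lid open in about 2.5 s and keeps it there; a finger left above it holds it back. Pressing the opened lid right down again latches it shut.
- heater_pad (a point): Centre of the top of the black ribbed thumb pad on that lid: 40 (case x) x 22 (case y) mm, 5 above the lid, 62 from the hinge, 19 from the free edge. Shut: at case x = -40, y = -20, height 101. Press here, down 4 to 5 mm (frees at about 3, hard stop at 4.7; takes 2 to 4 N, more only at the stop). Moves with the lid.
- breaker_top (a point): Centre of the top of the breaker button in the heater controller's bay, under the lid: white, round, 20 mm dia, on a black base 30 dia; at case x = -60, y = -6; fully out its top is 12 below the case top (height 78) and 12 above its base. Moves with the button.
- breaker (a joint): Breaker button travel, m: 0 = tripped (fully out; starts up to 0.002 in), 0.008 = home (hard stop). Goes straight down against about 3 N and stays where it is left.
- vacuum_unit: Vacuum monitor: same grey case, lid, pad and axes as the heater controller, but with one round dial gauge (72 mm dia, 24 high) in place of the knobs. Fixed to the bench. Not to be opened.
- vacuum_hatch (a joint): Hatch lid of the vacuum monitor, rad: 0 = shut and latched, negative = pressed, positive = open.
- tape_roll: Bystander, loose, to be left alone: roll of adhesive tape lying flat, 90 dia x 30 high mm.
- spirit_bottle: Bystander, loose, to be left alone: clear plastic bottle with a white cap, 64 dia x 190 high mm.
- paper_cups: Bystander, loose, to be left alone: paper cup, 80 rim dia x 110 high mm.
- snap_tub: Bystander, loose, to be left alone: open clear plastic tub, 130 x 100 x 50 high mm.
- green_bottle: Bystander, loose, to be left alone: green glass bottle, 60 dia x 200 high mm.
- scraper: Bystander, loose, to be left alone: spatula-like scraper lying flat.
- marker: Bystander, loose, to be left alone: yellow marker pen lying, 16 dia x 130 long mm.

How it is judged (in metres and radians):
On the way, in this order (a step that is already met when the one before it is completed fails the run):
1. the heater controller's hatch is pressed in (value of joint heater_hatch below -0.03 rad), for 0.02 s.
2. the hatch has sprung fully open and stays there for half a second, the breaker not yet pushed (value of joint heater_hatch above 1.8 rad and value of joint breaker below 0.0045 m), for 0.5 s.
3. the breaker button is pushed fully home (value of joint breaker above 0.0065 m), for 0.1 s.
At the end, for the whole second after the job is handed in: The heater controller's hatch stands open (beyond 1.8 rad), its breaker is home (within 1.5 mm of its 8 mm stop) and the vacuum monitor's hatch is shut (within 0.06 rad) (value of joint heater_hatch above 1.8 rad and value of joint breaker above 0.0065 m and value of joint vacuum_hatch between -0.03 and 0.06 rad); the robot touches nothing.
It fails at once if the opened hatch is pushed back towards shut (the latch is to be pressed only once) (value of joint heater_hatch between 0.3 and 1.3 rad and velocity of joint heater_hatch below -0.15 rad/s).
It fails at once if the vacuum monitor's hatch is opened (value of joint vacuum_hatch above 0.15 rad).
It fails at once if a bystander is lifted, carried or shifted by more than 20 mm (distance of any of tape_roll, spirit_bottle, paper_cups, snap_tub, green_bottle, scraper, marker from where it was at the start of the episode above 0.02 m).
It also fails if it takes over 42 s, if anything falls off the work surface, if the arm or the gripper's body presses on something with over 40 N, if the wrist force passes 120 N, or if a joint passes its speed limit or range.

## Robot

A 6-joint arm with a two-finger parallel gripper is mounted at the origin on the work surface. World frame = base frame: x ahead of the robot, y to its left, z up, the work surface at z = 0. Lengths are in mm, angles in rad, forces in N, time in s.
With the tool pointing down it reaches from about 275 to 1000 mm from the base axis. Payload 8.4 kg.
Tool frame: the origin (TCP) lies midway between the tips of the shut fingers; the grasp point (between the pads) lies 19 mm behind it; z points along the fingers, y is the direction in which the jaws open and shut (so a half turn about z gives the same grasp; the last joint's range is limited). The gripper opens to 85 mm and grips with 20 to 120 N. Pads are 22 mm wide; open, the fingers measure 114 mm over their backs; the gripper's body (76 mm by 85 mm) begins 54 mm behind the grasp point. The pads swing forward as they close: fully open they stand 13 mm farther back than shut.
Start: joints at [-1.246, 0.353, 1.633, -0, 1.155, -0.002], TCP at [200.632, -591.924, 210.681] pointing down, gripper open.
Joint ranges: [-2.63, 2.63], [-0.92, 2.1], [0.06, 2.66], [-1.3, 4.44], [0, 2.69], [-3.02, 3.02]. Speed limits (rad/s): [2.22, 2.22, 2.79, 3.14, 3.14, 3.14].

## Interface

Orientations are given as [roll, pitch, yaw] about the fixed x, y, z axes, in that order (R = Rz(yaw) Ry(pitch) Rx(roll)).
In Python, from rig import r gives the robot as it stands.
- The arm moves only by the tool play_rows, never from a script. Its argument "moves" is a list of rows, each a list of 3 entries, a list of its own where there are three numbers: the turn, a rotation vector about the tool's x, y, z in degrees, then the shift along the tool's x, y, z in mm, then the opening, from 0 (shut) to 1 (fully open). A call has 1 to 20 rows; each row is the pose to reach, as a shift and turn from the pose measured when the call began, along the tool's axes at that moment; what a row does not reach only later rows make up. A row lasts 1/10 s, in which the tool goes at most 50 mm and 8.59 degrees, less where a joint would pass 70% of its speed; a pose out of reach is approached as far as the arm can. A call with a gripper value outside its range is refused whole. The fingers move at their own pace and stop on an object; "newtons" is the grip in N (left out, the last holds). Time passes only in rows, so rows that repeat a pose let the fingers close. It gives the time, the measured TCP pose, the force and the opening at its end, in the units of the state.
- r.sense(): the state, without advancing time (a new reading comes with each control period).
- r.grab_frame(name): name is "side" or "top" or "wrist"; returns a dict with "color" (384x512x3 uint8, red, green, blue), "K" (3x3 intrinsics, pixels), "k1" (the pictures are not rectified: a ray, as slopes to the right and down, at radius r is drawn at 1 + k1 r^2 times it, then the intrinsics apply), "rvec" (rotation vector, rad) and "tvec" (3), from world to camera coordinates, as OpenCV has them; the wrist camera has in their place "T_tool_cam" (4x4, takes a point from camera to tool coordinates, whose origin is the TCP and whose axes are the flange's). Camera axes: x right, y down, z forward; pixel columns grow to the right and rows downward; lengths in mm; the calibration is good to about 2 mm. A picture is of the moment at which its call begins: read the wrist's pose just before it. There is no depth.
- r.sign_off(): hands the job in, once; it reports no verdict.
Trained networks look in a picture, given as the dict that the camera call returned (one of the last four; its "shot" number tells which), for a name from the list of things; names that differ only in an ending like _2 or _b are one class to them, and where a whole thing is asked for, a point or a joint stands for the part that bears it (a point fixed in the world has none). Each returns a list of dicts, best first, with "conf" (0 to 1); they miss things now and then, are a little off and sometimes report something else, mostly with a low value. They report only what shows in the picture. A call takes as long as a camera call.
- r.silhouettes(picture, name): "mask" (384x512 bool, what is visible of it) and "location" ([column, row] in pixels, amid what is visible of it).
The state is a dict: "clock": time; "qpos": joint angles; "qvel": joint speeds; "joint_efforts": joint torques, N m; "eef_pos": TCP position; "tcp_rot": TCP orientation; "contact_force": force on the tool from outside, world axes, zero at the start; "wrist_torque": the same for the moment, N m; "opening": opening from 0.0 (shut) to 1.0 (fully open).
Only numpy, scipy, OpenCV 4.12 (cv2) and the standard library are available. Lean on these libraries where they do the work, as an engineer would, in place of code of your own. Each camera call takes 0.05 s, during which the arm holds its last target.

## Working session

There is one attempt and no reset: what is moved stays moved. The work goes in short steps, Python scripts to look and compute and a tool call to move; the robot and the scene stay as the last step left them, time stands still between calls to the robot, and variables do not carry over. Pictures are saved under pics/ and viewed, and the job is handed in when it is done.

Besides the shell and the picture viewer there is one more tool, called after ">>>" as a command line: name --argument value ..., lists and objects as JSON in quotes. play_rows: Moves the arm, as the interface text tells. Its arguments: {"type":"object","properties":{"moves":{"type":"array"},"newtons":{"type":"number"}},"required":["moves"]}

```bash
ls; mkdir -p pics; python3 - <<'E'
from rig import r
import cv2,pickle
s=r.sense();print(s)
D={}
for n in("side","top","wrist"):
    f=r.grab_frame(n);D[n]=f
    cv2.imwrite(f"pics/a_{n}.png",f["color"][:,:,::-1])
    print(n,{k:v for k,v in f.items() if k!="color"})
    for o in("heater_unit","vacuum_unit","heater_pad"):
        try:
            for m in r.silhouettes(f,o): print(n,o,m["conf"],m["location"],m["mask"].sum()); D[n,o,round(m["conf"],3)]=m
        except Exception as e: print(n,o,e)
pickle.dump(D,open("a.pkl","wb"))
E
```

```text
pics
{'clock': 0.0, 'qpos': array([-1.24639750e+00,  3.53629443e-01,  1.63414382e+00,  2.12211518e-05,
        1.15520430e+00, -2.37655702e-03]), 'qvel': array([-1.44689802e-05, -9.13304248e-04,  6.27295740e-04, -2.24171955e-03,
        1.02617630e-03, -1.77345747e-04]), 'joint_efforts': array([-3.79795732e-03, -6.05252981e+01, -3.42067587e+01, -1.77657371e-04,
        9.45191598e-03,  2.04284657e-05]), 'eef_pos': array([ 200.47696284, -591.4353659 ,  209.96924053]), 'tcp_rot': array([-3.14020779e+00, -2.26941286e-05,  3.26766792e-01]), 'contact_force': array([-0.40935286, -0.15625788,  0.22947435]), 'wrist_torque': array([-0.03098642, -0.00674699,  0.01139359]), 'opening': 0.9996503796894717}
side {'K': array([[471.41575875,   0.        , 259.61783189],
       [  0.        , 471.41575875, 192.95063364],
       [  0.        ,   0.        ,   1.        ]]), 'k1': -0.12541361803806425, 'rvec': array([ 0.72575679, -2.48629319,  1.30301011]), 'tvec': array([ 417.44864224,  230.33500858, 1447.40614329]), 'shot': 1}
side heater_unit 0.92 [205.6, 233.4] 3624
side vacuum_unit 0.8 [284.4, 174
[... 436 characters left out ...]
76.9, 186.8] 4059
top vacuum_unit 0.77 [323.7, 192.7] 3902
top vacuum_unit 0.45 [83.4, 256.1] 713
top heater_pad 0.96 [172.8, 195.5] 963
wrist {'K': array([[303.30341315,   0.        , 255.46318221],
       [  0.        , 303.30341315, 190.09500812],
       [  0.        ,   0.        ,   1.        ]]), 'k1': -0.0054250006898703875, 'T_tool_cam': array([[ 2.28691957e-04, -9.61569610e-01, -2.74561165e-01,
         6.89509098e+01],
       [ 9.99999789e-01,  3.86962202e-04, -5.22285024e-04,
        -5.89162492e-01],
       [ 6.08458200e-04, -2.74560988e-01,  9.61569495e-01,
        -1.62744862e+02],
       [ 0.00000000e+00,  0.00000000e+00,  0.00000000e+00,
         1.00000000e+00]]), 'shot': 3}
```

View pics/a_side.png

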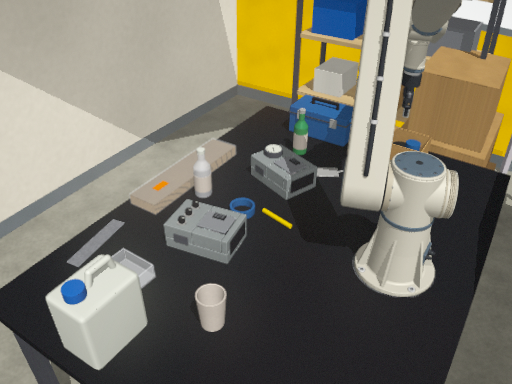

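View pics/a_top.png

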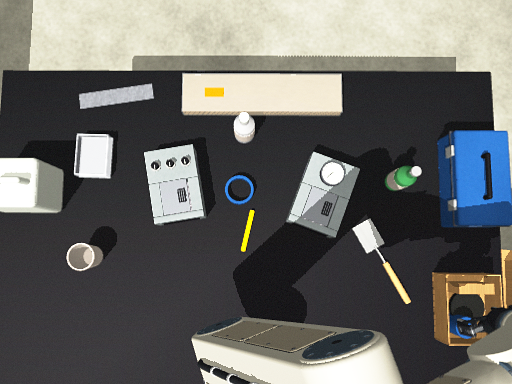

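```bash
python3 - <<'E'
import cv2
a=cv2.imread("pics/a_top.png")
c=a[110:270,90:290];cv2.imwrite("pics/a_topz.png",cv2.resize(c,None,fx=4,fy=3.75,interpolation=cv2.INTER_CUBIC)[:600])
c=cv2.imread("pics/a_side.png")[150:300,130:330];cv2.imwrite("pics/a_sidez.png",cv2.resize(c,None,fx=4,fy=4,interpolation=cv2.INTER_CUBIC))
E
```

```text
(no output)
```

View pics/a_topz.png

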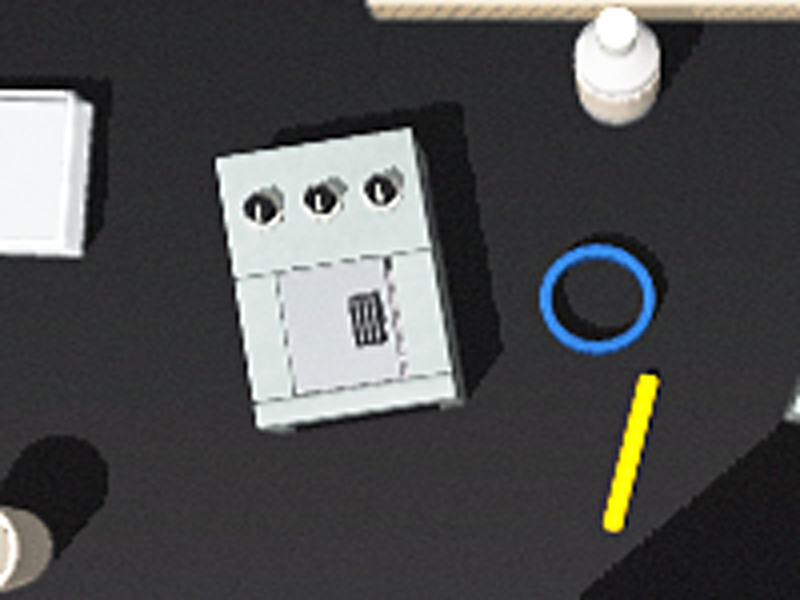

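View pics/a_sidez.png

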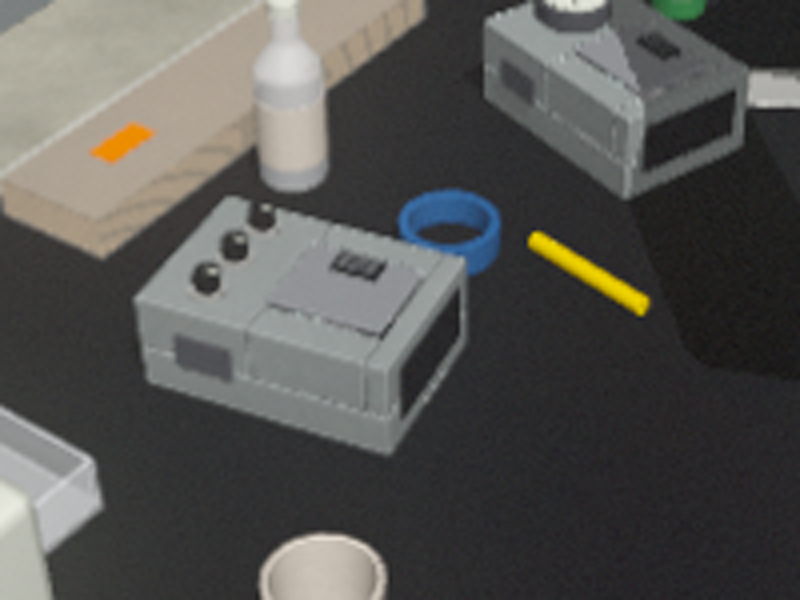

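The heater unit is at about (177,187) in the top picture. Its knobs are up-image and the pad is at (182,195), with the free edge to the right, which is world −y. The tape, pen and bottle lie to the right of it. Next I'll fit the pose.

```bash
cat > h.py <<'E'
import numpy as np,cv2
from scipy.optimize import least_squares
def proj(f,P):
    R,_=cv2.Rodrigues(np.array(f["rvec"],float));c=np.atleast_2d(P)@R.T+f["tvec"]
    s=c[:,:2]/c[:,2:];s=s*(1+f["k1"]*(s**2).sum(1,keepdims=True))
    return s@f["K"][:2,:2].T+f["K"][:2,2]
def W(p,P):
    P=np.atleast_2d(P).astype(float);c,s=np.cos(p[2]),np.sin(p[2])
    return np.c_[p[0]+c*P[:,0]-s*P[:,1],p[1]+s*P[:,0]+c*P[:,1],P[:,2]]
E
python3 - <<'E'
from h import *
import pickle
D=pickle.load(open("a.pkl","rb"))
T=[((215,158),(110,75,90)),((412,128),(110,-75,90)),((322,199),(60,0,111)),((367,320),(-40,-20,101)),((278,272),(9,42,96)),((385,258),(9,-39,96)),((407,377),(-89,-39,96)),((293,393),(-89,42,96))]
S=[((358,265),(-40,-20,101)),((232,197),(110,-75,90)),((137,300),(110,75,90)),((465,262),(-110,-75,90)),((235,240),(60,0,108)),((380,332),(-89,42,96))]
t=np.array([a for a,b in T])/[4,3.75]+[90,110];s=np.array([a for a,b in S])/4+[130,150]
tp=np.array([b for a,b in T]);sp=np.array([b for a,b in S])
ft,fs=D["top"],D["side"]
for use in (1,2,3):
    def res(p):
        o=[]
        if use&1:o.append((proj(ft,W(p,tp))-t).ravel())
        if use&2:o.append((proj(fs,W(p,sp))-s).ravel())
        return np.concatenate(o)
    q=least_squares(res,[600,150,0],loss="soft_l1")
    print(use,q.x,np.round(res(q.x).reshape(-1,2),1).tolist())
p=q.x
print("pad",W(p,(-40,-20,101)),"brk",W(p,(-60,-6,78)))
for k,m in D.items():
    if isinstance(k,tuple): print(k, m["location"])
print(proj(ft,W(p,(-40,-20,101))),proj(fs,W(p,(-40,-20,101))))
np.save("p.npy",p)
E
```

```text
1 [5.60657041e+02 2.13795339e+02 1.66839798e-01] [[0.3, -0.2], [0.3, -0.2], [-0.6, -0.2], [0.3, 0.0], [-0.3, 0.2], [-0.1, -0.4], [-0.7, 0.3], [0.7, 0.5]]
2 [5.58754893e+02 2.17044797e+02 1.60649780e-01] [[0.3, 0.3], [-0.6, -0.5], [-1.0, -0.7], [1.1, -0.4], [0.0, 0.4], [0.1, 0.5]]
3 [5.60408708e+02 2.14507694e+02 1.63450235e-01] [[0.1, -0.2], [0.2, -0.0], [-0.8, -0.2], [0.0, 0.1], [-0.5, 0.2], [-0.3, -0.3], [-1.0, 0.4], [0.3, 0.5], [0.4, -0.3], [-0.6, -1.0], [-0.9, -1.2], [1.1, -1.0], [0.1, -0.1], [0.3, -0.2]]
pad [[524.19630746 188.26532267 101.        ]] brk [[502.18474514 198.82425843  78.        ]]
('side', 'heater_unit', 0.92) [205.6, 233.4]
('side', 'vacuum_unit', 0.8) [284.4, 174.1]
('side', 'vacuum_unit', 0.72) [328.6, 171.5]
('side', 'heater_pad', 0.83) [218.2, 220.2]
('top', 'heater_unit', 0.58) [176.9, 186.8]
('top', 'vacuum_unit', 0.77) [323.7, 192.7]
('top', 'vacuum_unit', 0.45) [83.4, 256.1]
('top', 'heater_pad', 0.96) [172.8, 195.5]
[[181.75687936 195.47996004]] [[219.89017363 215.95114444]]
```

>>> play_rows --moves '[[[0, 0, 0], [0, 0, -50], 0], [[0, 0, -80.6], [557, -634.5, -50], 0], [[0, 0, -80.6], [557, -634.5, -50], 0], [[0, 0, -80.6], [557, -634.5, -50], 0], [[0, 0, -80.6], [557, -634.5, -50], 0], [[0, 0, -80.6], [557, -634.5, -50], 0], [[0, 0, -80.6], [557, -634.5, -50], 0], [[0, 0, -80.6], [557, -634.5, -50], 0], [[0, 0, -80.6], [557, -634.5, -50], 0], [[0, 0, -80.6], [557, -634.5, -50], 0], [[0, 0, -80.6], [557, -634.5, -50], 0], [[0, 0, -80.6], [557, -634.5, -50], 0], [[0, 0, -80.6], [557, -634.5, -50], 0], [[0, 0, -80.6], [557, -634.5, -50], 0], [[0, 0, -80.6], [557, -634.5, -50], 0], [[0, 0, -80.6], [557, -634.5, -50], 0], [[0, 0, -80.6], [557, -634.5, -50], 0], [[0, 0, -80.6], [557, -634.5, -50], 0], [[0, 0, -80.6], [557, -634.5, -50], 0], [[0, 0, -80.6], [557, -634.5, -50], 0]]'

```text
clock: 2.6
eef_pos: [524.3, 188.5, 260.3]
tcp_rot: [-3.141, 0.0, 1.736]
contact_force: [-0.7, -0.6, 0.6]
opening: 0.003
```

```bash
cat >> h.py <<'E'
from scipy.spatial.transform import Rotation as Ro
def wproj(f,s,P):
    Rt=Ro.from_euler("xyz",s["tcp_rot"]).as_matrix();t=(np.atleast_2d(P)-s["eef_pos"])@Rt
    T=np.array(f["T_tool_cam"]);c=(t-T[:3,3])@T[:3,:3]
    q=c[:,:2]/c[:,2:];q=q*(1+f["k1"]*(q**2).sum(1,keepdims=True))
    return q@f["K"][:2,:2].T+f["K"][:2,2]
E
python3 - <<'E'
from h import *
from rig import r
p=np.load("p.npy")
s=r.sense();f=r.grab_frame("wrist");im=f["color"][:,:,::-1].copy()
for P in [(-40,-20,101),(9,42,96),(9,-39,96),(-89,-39,96),(-89,42,96),(-60,-20,101),(-20,-20,101),(60,0,111)]:
    x=wproj(f,s,W(p,P))[0];print(P,x.round(1));cv2.drawMarker(im,tuple(int(v) for v in x.round()),(0,0,255),0,8)
for m in r.silhouettes(f,"heater_pad"):print(m["conf"],m["location"])
cv2.imwrite("pics/b.png",cv2.resize(im,None,fx=1.5,fy=1.5))
E
```

```text
(-40, -20, 101) [256.3 171.1]
(9, 42, 96) [303.3 112.1]
(9, -39, 96) [300.1 186.9]
(-89, -39, 96) [212.4 186.7]
(-89, 42, 96) [209.5 111.9]
(-60, -20, 101) [237.8 171.1]
(-20, -20, 101) [274.7 171.1]
(60, 0, 111) [353.  154.4]
0.72 [258.8, 149.8]
```

View pics/b.png

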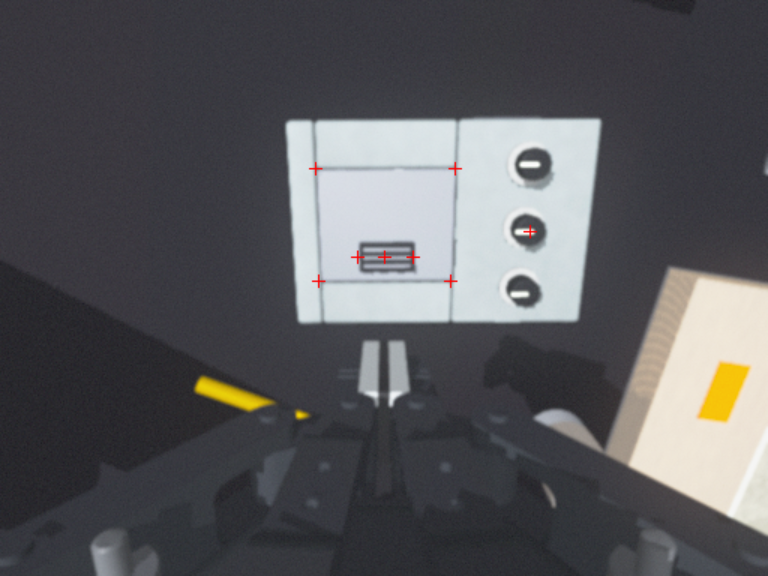

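The wrist view agrees with the fitted pose to 1–2 mm: the predicted pad falls on the real pad at (257,171). Next I'll go down to just above it.

>>> play_rows --moves '[[[0, 0, 0], [0, 0, 50], 0], [[0, 0, 0], [0, 0, 100], 0], [[0, 0, 0], [0, 0, 140], 0], [[0, 0, 0], [0, 0, 152], 0], [[0, 0, 0], [0, 0, 157], 0], [[0, 0, 0], [0, 0, 159], 0], [[0, 0, 0], [0, 0, 160], 0], [[0, 0, 0], [0, 0, 161], 0], [[0, 0, 0], [0, 0, 161], 0]]'

```text
clock: 3.6
eef_pos: [524.5, 187.1, 100.6]
tcp_rot: [3.141, 0.0, 1.733]
contact_force: [-0.5, 1.2, -0.7]
opening: 0.002
```

>>> play_rows --moves '[[[0, 0, 0], [0, 0, 1], 0], [[0, 0, 0], [0, 0, 2], 0], [[0, 0, 0], [0, 0, 3], 0], [[0, 0, 0], [0, 0, 3.5], 0], [[0, 0, 0], [0, 0, 3.5], 0]]'

```text
clock: 4.1
eef_pos: [524.4, 187.1, 96.9]
tcp_rot: [3.141, 0.0, 1.733]
contact_force: [0.3, 0.8, -1.1]
opening: -0.001
```

>>> play_rows --moves '[[[0, 0, 0], [0, 0, 1], 0], [[0, 0, 0], [0, 0, 1], 0]]'

```text
clock: 4.3
eef_pos: [524.3, 187.1, 95.7]
tcp_rot: [3.141, 0.0, 1.733]
contact_force: [0.3, -0.2, 0.1]
opening: 0.002
```

```bash
python3 - <<'E'
from rig import r
import cv2
for i in range(2):
    f=r.grab_frame("side");print(r.sense()["contact_force"],r.sense()["eef_pos"])
cv2.imwrite("pics/c.png",cv2.resize(f["color"][150:270,130:290,::-1],None,fx=5,fy=5,interpolation=cv2.INTER_CUBIC))
f=r.grab_frame("wrist");print(r.sense()["contact_force"])
cv2.imwrite("pics/cw.png",f["color"][:,:,::-1])
E
```

```text
[ 0.47317257  0.1494228  -0.2277677 ] [524.27522915 187.08250834  95.7461057 ]
[ 0.31365764  0.14667164 -0.01855941] [524.32629226 187.1211761   95.84954305]
[ 0.22144634  0.09154639 -0.01390458]
```

View pics/c.png

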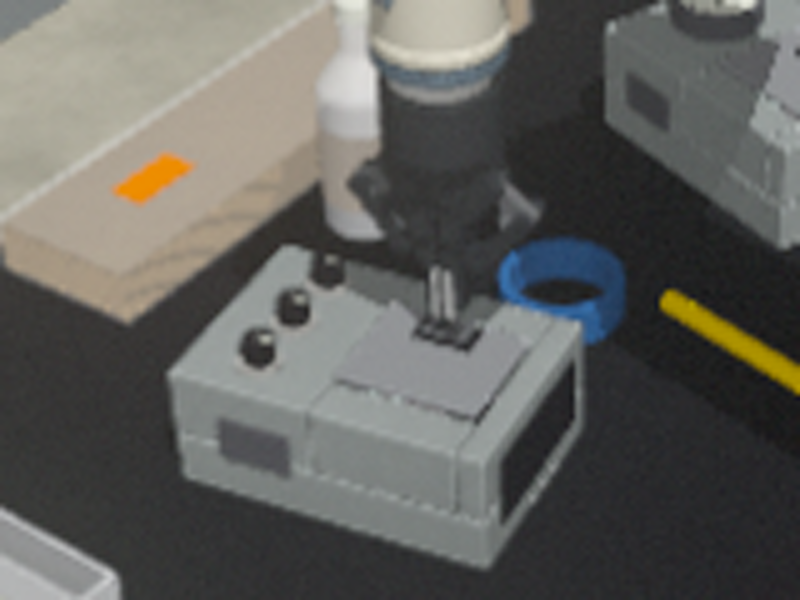

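View pics/cw.png

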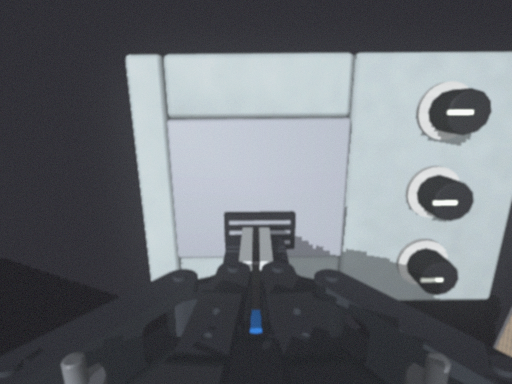

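The tips are over the pad, but there is still no contact force. I'll continue in small steps.

>>> play_rows --moves '[[[0, 0, 0], [0, 0, 1], 0], [[0, 0, 0], [0, 0, 1], 0]]'

```text
clock: 4.65
eef_pos: [524.3, 187.1, 94.7]
tcp_rot: [3.141, 0.0, 1.733]
contact_force: [-0.7, 0.1, -0.1]
opening: 0.004
```

>>> play_rows --moves '[[[0, 0, 0], [0, 0, 1], 0], [[0, 0, 0], [0, 0, 1], 0]]'

```text
clock: 4.85
eef_pos: [524.2, 187.0, 93.6]
tcp_rot: [3.141, 0.0, 1.733]
contact_force: [-0.2, 0.4, 0.5]
opening: -0.002
```

```bash
python3 - <<'E'
from rig import r
from h import *
p=np.load("p.npy")
s=r.sense();f=r.grab_frame("wrist");im=f["color"][:,:,::-1].copy()
print(s["contact_force"],s["joint_efforts"])
im=cv2.resize(im[40:320,100:400],None,fx=2.6,fy=2.1,interpolation=cv2.INTER_CUBIC)
def mk(P,c):
    x=(wproj(f,s,P)[0]);print(P,x.round(1));x=(x-[100,40])*[2.6,2.1];cv2.drawMarker(im,tuple(int(v) for v in x.round()),c,0,10)
for P in [(-40,-20,101),(9,42,96),(9,-39,96),(-89,-39,96),(-89,42,96),(-60,-9,101),(-20,-9,101),(60,0,111)]: mk(W(p,P),(0,0,255))
mk(s["eef_pos"],(0,255,0))
cv2.imwrite("pics/d.png",im)
f=r.grab_frame("side")
print(proj(f,s["eef_pos"]),proj(f,W(p,(-40,-20,101))))
cv2.imwrite("pics/ds.png",cv2.resize(f["color"][190:240,185:265,::-1],None,fx=9,fy=9,interpolation=cv2.INTER_CUBIC))
E
```

```text
[-0.16670355  0.40079625  0.54287737] [-5.51063749e-04 -5.61188865e+01 -2.73162013e+01 -1.68978710e-03
 -3.92508181e-02  3.26346719e-05]
[[524.19630746 188.26532267 101.        ]] [257.  232.7]
[[562.45436999 257.41241698  96.        ]] [352.3 117.5]
[[575.63496683 177.4920074   96.        ]] [340.3 259. ]
[[478.94113796 161.54511245  96.        ]] [173.6 259.1]
[[465.76054112 241.46552203  96.        ]] [162.  117.6]
[[502.6729154  195.86424327 101.        ]] [220.3 214.1]
[[542.13978432 202.37317998 101.        ]] [293.8 214.1]
[[619.60901142 224.27109891 111.        ]] [454.9 204.1]
[524.20125939 187.0462277   93.60089089] [256.6 229.4]
[[220.19356602 217.60657878]] [[219.89017363 215.95114444]]
```

View pics/d.png

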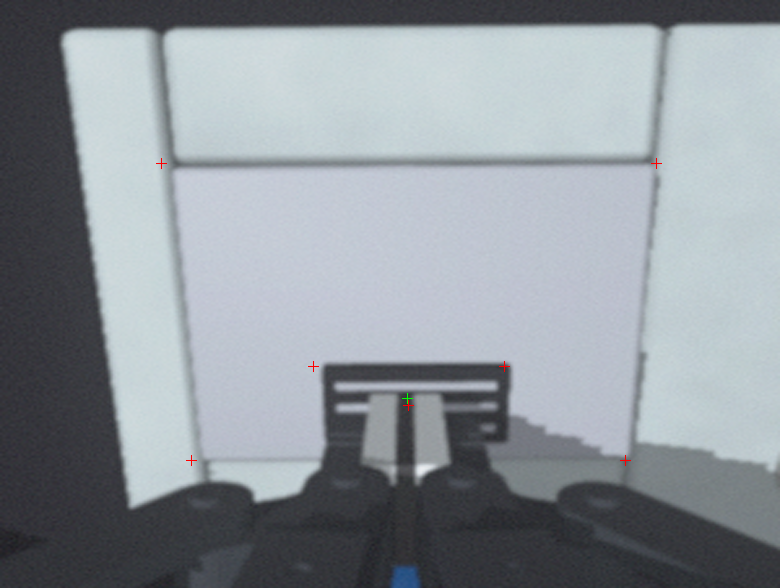

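View pics/ds.png

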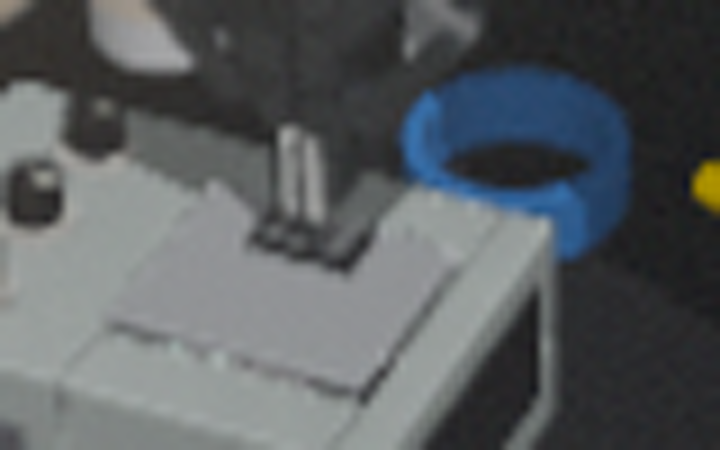

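The lid shows about 2.5% smaller than predicted, so it may sit a few mm lower relative to the tool. I'll continue down while watching the force.

>>> play_rows --moves '[[[0, 0, 0], [0, 0, 1.5], 0], [[0, 0, 0], [0, 0, 1.5], 0]]'

```text
clock: 5.15
eef_pos: [524.1, 187.0, 92.0]
tcp_rot: [3.141, 0.0, 1.733]
contact_force: [-0.8, 0.3, -0.7]
opening: 0.001
```

>>> play_rows --moves '[[[0, 0, 0], [0, 0, 1.5], 0], [[0, 0, 0], [0, 0, 1.5], 0]]'

```text
clock: 5.35
eef_pos: [524.0, 187.0, 90.3]
tcp_rot: [-3.141, 0.0, 1.733]
contact_force: [0.4, 0.4, 0.7]
opening: -0.002
```

```bash
python3 - <<'E'
from rig import r
from h import *
s=r.sense();f=r.grab_frame("wrist");im=f["color"][:,:,::-1].copy()
print(s["contact_force"],s["wrist_torque"],s["qpos"])
im=cv2.resize(im[40:320,100:400],None,fx=2.6,fy=2.1,interpolation=cv2.INTER_CUBIC)
cv2.imwrite("pics/e.png",im)
f=r.grab_frame("side");cv2.imwrite("pics/es.png",cv2.resize(f["color"][190:240,185:265,::-1],None,fx=9,fy=9,interpolation=cv2.INTER_CUBIC))
f=r.grab_frame("top");cv2.imwrite("pics/et.png",f["color"][:,:,::-1])
E
```

```text
[0.3818014  0.39243849 0.70225644] [-0.01436231 -0.00331115 -0.01453085] [ 3.40309984e-01  3.93868417e-01  1.88225860e+00 -4.56421168e-04
  8.65702751e-01  1.77982278e-01]
```

View pics/e.png

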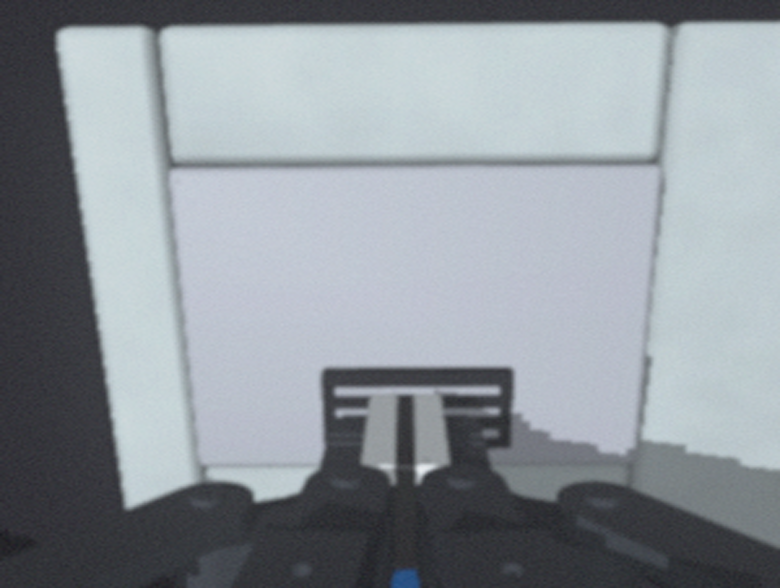

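View pics/es.png

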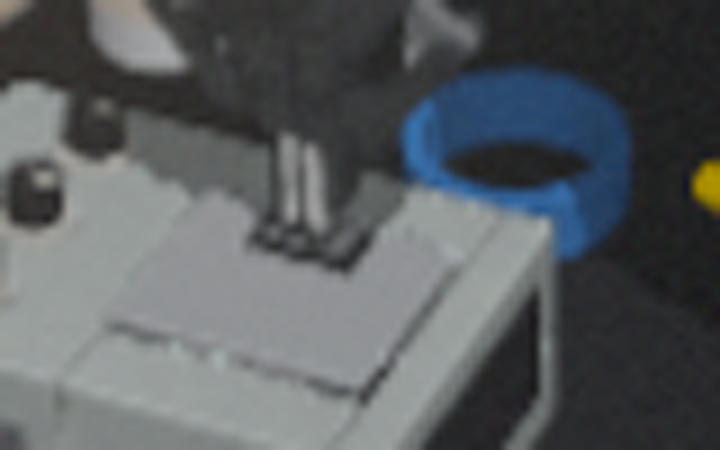

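The lid hasn't moved and there's still no contact. Going lower.

>>> play_rows --moves '[[[0, 0, 0], [0, 0, 1.5], 0], [[0, 0, 0], [0, 0, 1.5], 0]]'

```text
clock: 5.7
eef_pos: [524.0, 187.0, 88.8]
tcp_rot: [-3.141, 0.0, 1.733]
contact_force: [0.4, 0.9, 0.4]
opening: 0.001
```

>>> play_rows --moves '[[[0, 0, 0], [0, 0, 1.5], 0], [[0, 0, 0], [0, 0, 1.5], 0]]'

```text
clock: 5.9
eef_pos: [523.9, 187.0, 87.1]
tcp_rot: [-3.141, 0.0, 1.733]
contact_force: [0.3, -0.7, 0.2]
opening: -0.0
```

>>> play_rows --moves '[[[0, 0, 0], [0, 0, 1.5], 0], [[0, 0, 0], [0, 0, 1.5], 0]]'

```text
clock: 6.1
eef_pos: [523.7, 186.9, 85.4]
tcp_rot: [-3.141, 0.0, 1.733]
contact_force: [0.2, 1.4, 0.3]
opening: 0.004
```

```bash
python3 - <<'E'
from rig import r
from h import *
p=np.load("p.npy")
s=r.sense();f=r.grab_frame("wrist");im=f["color"][:,:,::-1].copy()
print(s["contact_force"],s["wrist_torque"],s["eef_pos"],wproj(f,s,s["eef_pos"]))
im=cv2.resize(im[180:280,190:330],None,fx=5.7,fy=5.7,interpolation=cv2.INTER_CUBIC)
cv2.imwrite("pics/g.png",im)
f=r.grab_frame("side");print(proj(f,s["eef_pos"]));cv2.imwrite("pics/gs.png",cv2.resize(f["color"][190:240,185:265,::-1],None,fx=10,fy=10,interpolation=cv2.INTER_CUBIC))
E
```

```text
[0.23154855 1.38193291 0.29144058] [-0.00222202  0.00533782  0.02957268] [523.72679829 186.89952276  85.36745301] [[256.63535491 229.41663867]]
[[220.42742297 219.68400452]]
```

View pics/g.png

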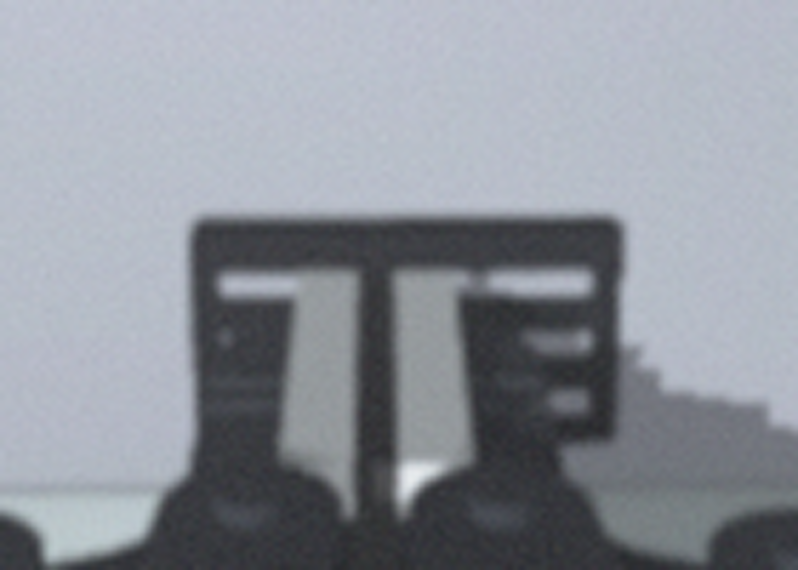

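View pics/gs.png

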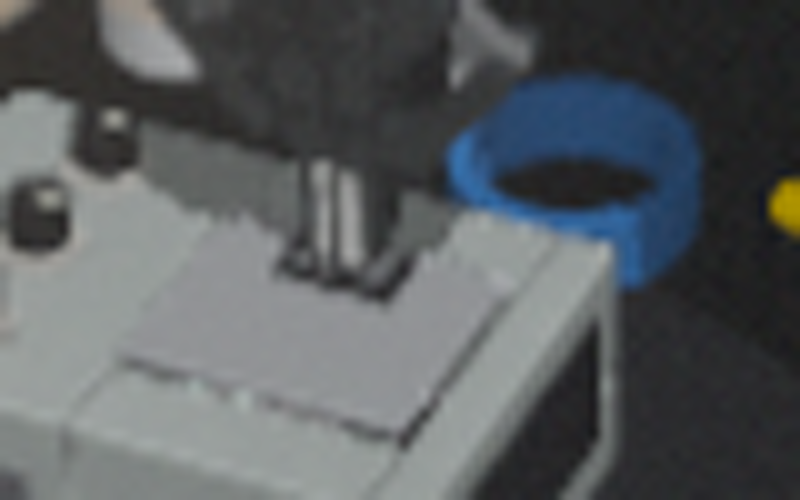

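```bash
python3 - <<'E'
from rig import r
from h import *
f=r.grab_frame("wrist")
s={"tcp_rot":[0,0,0],"eef_pos":np.zeros(3)}
for x in(0,5,11):
  for z in(0,-5,-10,-15,-20): print(x,z,wproj(f,s,[(x,-7,z),(x,7,z)]).round(1).tolist())
print(r.sense()["contact_force"])
E
```

```text
0 0 [[244.5, 229.4], [268.7, 229.4]]
0 -5 [[244.2, 232.9], [269.1, 233.0]]
0 -10 [[243.9, 236.7], [269.5, 236.7]]
0 -15 [[243.5, 240.6], [269.9, 240.6]]
0 -20 [[243.2, 244.8], [270.3, 244.9]]
5 0 [[244.5, 221.3], [268.8, 221.4]]
5 -5 [[244.1, 224.7], [269.2, 224.7]]
5 -10 [[243.8, 228.2], [269.6, 228.2]]
5 -15 [[243.4, 231.9], [270.0, 232.0]]
5 -20 [[243.1, 235.9], [270.4, 235.9]]
11 0 [[244.4, 211.5], [269.0, 211.5]]
11 -5 [[244.0, 214.6], [269.3, 214.6]]
11 -10 [[243.7, 217.9], [269.7, 217.9]]
11 -15 [[243.3, 221.3], [270.2, 221.3]]
11 -20 [[242.9, 225.0], [270.6, 225.0]]
[-0.04442949  0.63450824 -0.26627602]
```

>>> play_rows --moves '[[[0, 0, 0], [0, 0, 1.5], 0], [[0, 0, 0], [0, 0, 1.5], 0]]'

```text
clock: 6.45
eef_pos: [523.8, 186.9, 83.9]
tcp_rot: [-3.141, 0.0, 1.733]
contact_force: [0.6, 0.1, 0.0]
opening: 0.001
```

>>> play_rows --moves '[[[0, 0, 0], [0, 0, 1.5], 0], [[0, 0, 0], [0, 0, 1.5], 0]]'

```text
clock: 6.65
eef_pos: [523.7, 186.9, 82.2]
tcp_rot: [-3.141, 0.001, 1.733]
contact_force: [-0.4, -0.2, -1.0]
opening: -0.003
```

```bash
python3 - <<'E'
from rig import r
from h import *
s=r.sense();f=r.grab_frame("wrist");im=f["color"][:,:,::-1].copy()
print(s["contact_force"],s["wrist_torque"],s["eef_pos"],s["opening"])
cv2.imwrite("pics/i.png",cv2.resize(im,None,fx=1.5,fy=1.5))
f=r.grab_frame("side");cv2.imwrite("pics/is.png",cv2.resize(f["color"][170:240,170:270,::-1],None,fx=8,fy=8,interpolation=cv2.INTER_CUBIC))
E
```

```text
[-0.36097155 -0.19552786 -1.04910841] [-0.03599722 -0.03797122 -0.01550897] [523.66928174 186.85254172  82.21490151] -0.003448000021702509
```

View pics/i.png

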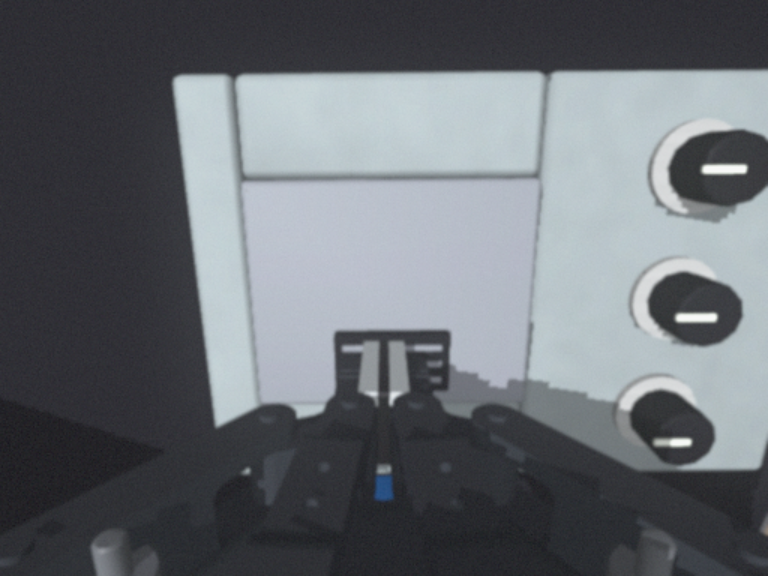

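View pics/is.png

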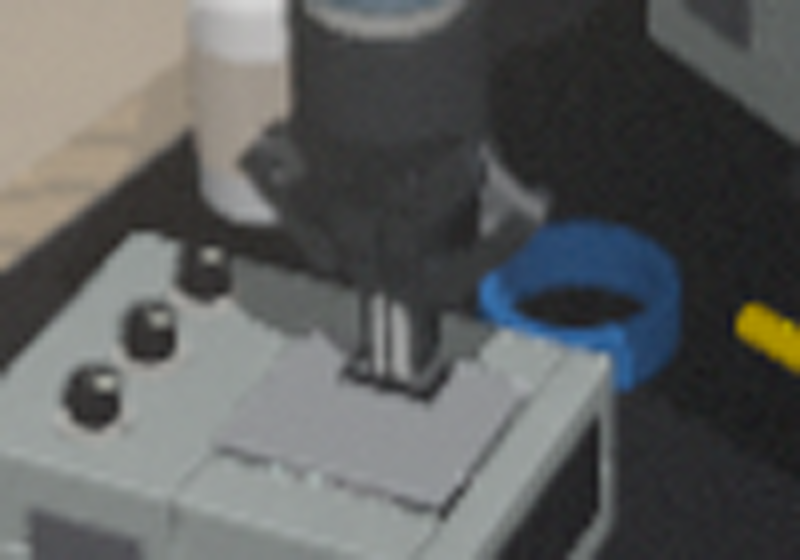

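The knuckles are clear and the tips still look above the pad. The tip line in the wrist image (row 227) fits fingertips about 20 mm behind the nominal TCP. I'll keep stepping down with force checks.

>>> play_rows --moves '[[[0, 0, 0], [0, 0, 1.5], 0], [[0, 0, 0], [0, 0, 1.5], 0]]'

```text
clock: 6.95
eef_pos: [523.9, 186.9, 80.9]
tcp_rot: [-3.141, 0.0, 1.733]
contact_force: [0.2, -0.0, 0.2]
opening: -0.002
```

>>> play_rows --moves '[[[0, 0, 0], [0, 0, 1.5], 0], [[0, 0, 0], [0, 0, 1.5], 0]]'

```text
clock: 7.15
eef_pos: [524.0, 186.7, 79.3]
tcp_rot: [-3.141, 0.001, 1.733]
contact_force: [0.9, -2.6, 3.6]
opening: -0.001
```

>>> play_rows --moves '[[[0, 0, 0], [0, 0, 1.5], 0], [[0, 0, 0], [0, 0, 1.5], 0]]'

```text
clock: 7.35
eef_pos: [524.0, 186.6, 77.8]
tcp_rot: [-3.141, 0.001, 1.734]
contact_force: [0.4, -1.5, 3.5]
opening: -0.001
```

Contact at z≈80, so the tips sit about 21 mm behind the reported TCP. Pressing on.

>>> play_rows --moves '[[[0, 0, 0], [0, 0, 1.5], 0], [[0, 0, 0], [0, 0, 1.5], 0]]'

```text
clock: 7.55
eef_pos: [524.1, 186.4, 76.2]
tcp_rot: [-3.141, 0.001, 1.734]
contact_force: [-0.0, -2.6, 4.1]
opening: 0.003
```

>>> play_rows --moves '[[[0, 0, 0], [0, 0, 0.8], 0], [[0, 0, 0], [0, 0, 0.8], 0]]'

```text
clock: 7.75
eef_pos: [524.2, 186.4, 76.0]
tcp_rot: [-3.141, 0.001, 1.734]
contact_force: [-2.3, -3.8, 9.6]
opening: -0.004
```

```bash
python3 - <<'E'
from rig import r
from h import *
f=r.grab_frame("wrist");im=f["color"][:,:,::-1].copy()
s=r.sense();print(s["contact_force"],s["eef_pos"])
cv2.imwrite("pics/j.png",cv2.resize(im[40:320,100:400],None,fx=2.6,fy=2.1,interpolation=cv2.INTER_CUBIC))
f=r.grab_frame("side");cv2.imwrite("pics/js.png",cv2.resize(f["color"][170:240,170:270,::-1],None,fx=8,fy=8,interpolation=cv2.INTER_CUBIC))
E
```

```text
[-2.00034439 -2.9653689  10.28461596] [524.16101903 186.43919126  75.96466591]
```

View pics/j.png

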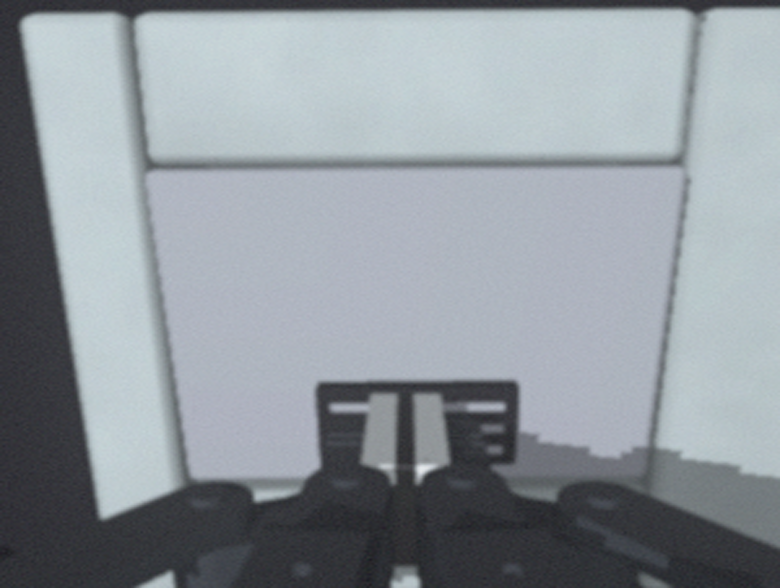

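View pics/js.png

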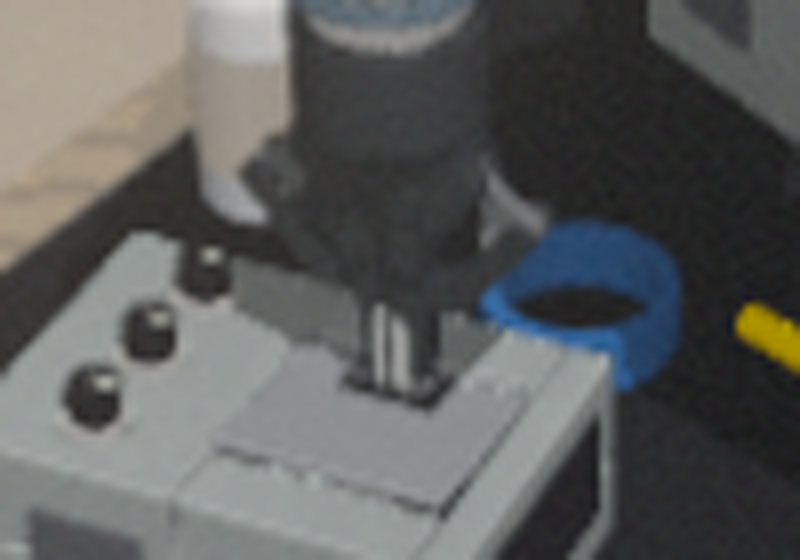

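The force rose to 10 N at the stop, so the latch is pressed. I'll release and retreat upward.

>>> play_rows --moves '[[[0, 0, 0], [0, 0, -50], 0], [[0, 0, 0], [0, 0, -100], 0], [[0, 0, 0], [0, 0, -150], 0], [[0, 0, 0], [0, 0, -195], 0], [[0, 0, 0], [16, -20, -195], 0], [[0, 0, 0], [16, -20, -195], 0], [[0, 0, 0], [16, -20, -195], 0], [[0, 0, 0], [16, -20, -195], 0], [[0, 0, 0], [16, -20, -195], 0], [[0, 0, 0], [16, -20, -195], 0], [[0, 0, 0], [16, -20, -195], 0], [[0, 0, 0], [16, -20, -195], 0], [[0, 0, 0], [16, -20, -195], 0], [[0, 0, 0], [16, -20, -195], 0], [[0, 0, 0], [16, -20, -195], 0], [[0, 0, 0], [16, -20, -195], 0], [[0, 0, 0], [16, -20, -195], 0], [[0, 0, 0], [16, -20, -195], 0], [[0, 0, 0], [16, -20, -195], 0], [[0, 0, 0], [16, -20, -195], 0]]'

```text
clock: 9.85
eef_pos: [501.8, 199.2, 271.0]
tcp_rot: [-3.141, 0.001, 1.734]
contact_force: [-0.9, 0.4, -0.1]
opening: 0.001
```

>>> play_rows --moves '[[[0, 0, 0], [0, 0, 0], 0], [[0, 0, 0], [0, 0, 0], 0], [[0, 0, 0], [0, 0, 0], 0], [[0, 0, 0], [0, 0, 0], 0], [[0, 0, 0], [0, 0, 0], 0], [[0, 0, 0], [0, 0, 0], 0], [[0, 0, 0], [0, 0, 0], 0], [[0, 0, 0], [0, 0, 0], 0], [[0, 0, 0], [0, 0, 0], 0], [[0, 0, 0], [0, 0, 0], 0], [[0, 0, 0], [0, 0, 0], 0], [[0, 0, 0], [0, 0, 0], 0]]'

```text
clock: 11.05
eef_pos: [501.8, 199.2, 271.0]
tcp_rot: [-3.141, 0.001, 1.734]
contact_force: [0.3, -0.0, -0.6]
opening: 0.001
```

```bash
cat > look.py <<'E'
import sys
from rig import r
from h import *
n=sys.argv[1];p=np.load("p.npy")
s=r.sense();f=r.grab_frame("wrist");im=f["color"][:,:,::-1].copy()
print(s["clock"],s["contact_force"],s["eef_pos"])
x=wproj(f,s,W(p,(-60,-6,78)))[0];print("brk pred",x)
for m in r.silhouettes(f,"breaker_top"):print(m["conf"],m["location"])
im=cv2.resize(im,None,fx=1.5,fy=1.5);cv2.drawMarker(im,tuple(int(v*1.5) for v in x),(0,0,255),0,10)
cv2.imwrite(f"pics/{n}w.png",im)
f=r.grab_frame("side");cv2.imwrite(f"pics/{n}s.png",cv2.resize(f["color"][150:270,140:300,::-1],None,fx=5,fy=5,interpolation=cv2.INTER_CUBIC))
print(proj(f,W(p,(-60,-6,78))))
for m in r.silhouettes(f,"breaker_top"):print(m["conf"],m["location"])
E
python3 look.py k
```

```text
11.05 [ 0.25011813 -0.04197468 -0.57760018] [501.82399422 199.21631354 270.96828673]
brk pred [256.46924817 165.14558376]
0.5 [256.0, 164.3]
0.18 [450.0, 0.0]
[[223.83594061 225.82594043]]
```

View pics/kw.png

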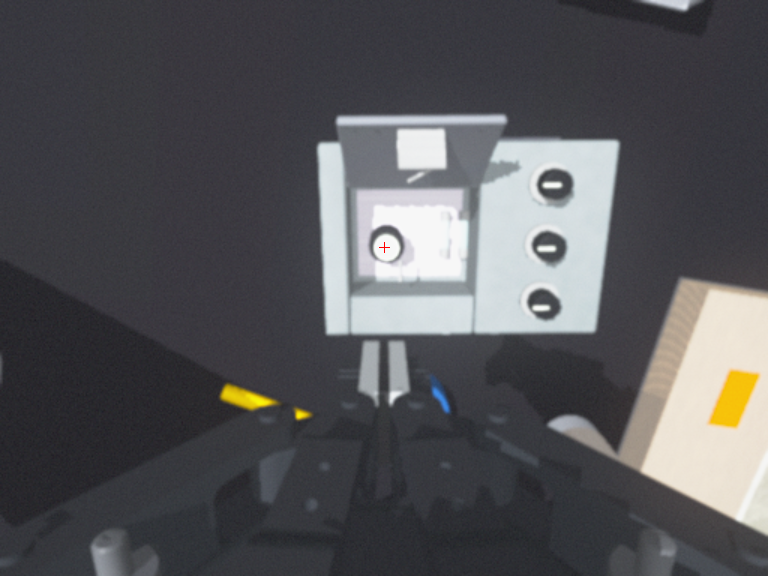

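View pics/ks.png

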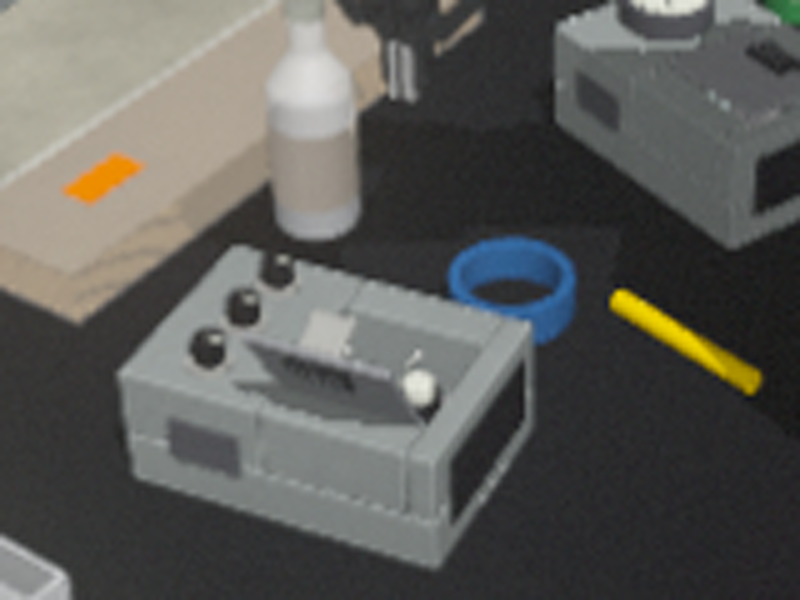

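The lid stands open, and the button is visible at (257,164) in the wrist picture, matching the prediction. I'll hold a moment longer to confirm that the lid has stopped.

>>> play_rows --moves '[[[0, 0, 0], [0, 0, 0], 0], [[0, 0, 0], [0, 0, 0], 0], [[0, 0, 0], [0, 0, 0], 0], [[0, 0, 0], [0, 0, 0], 0], [[0, 0, 0], [0, 0, 0], 0], [[0, 0, 0], [0, 0, 0], 0], [[0, 0, 0], [0, 0, 0], 0], [[0, 0, 0], [0, 0, 0], 0]]'

```text
clock: 12.05
eef_pos: [501.9, 199.2, 271.0]
tcp_rot: [-3.142, 0.001, 1.734]
contact_force: [-0.1, 0.2, -0.2]
opening: -0.001
```

```bash
python3 look.py l; python3 - <<'E'
import cv2,numpy as np
a=cv2.imread("pics/kw.png")[100:330,300:620].astype(int);b=cv2.imread("pics/lw.png")[100:330,300:620].astype(int)
print(abs(a-b).max(),abs(a-b).mean())
from h import *
from rig import r
p=np.load("p.npy");s=r.sense();f=r.grab_frame("wrist")
for t in(1.5,1.8,2.1):
    # lid outer free edge at angle t: from hinge (y=42,z=90) 
    P=[(x,42-81*np.cos(t)-h*np.sin(t)*-1*-1,90+81*np.sin(t)+h*np.cos(t)) for x in(-89,9) for h in(0,6)]
    P=[(x,42-81*np.cos(t)+h*np.sin(t),90+81*np.sin(t)+h*np.cos(t)) for x in(-89,9) for h in(0,6)]
    print(t,(wproj(f,s,W(p,P))*1.5).round().tolist())
E
```

```text
12.05 [-0.06619212  0.20285939 -0.2494589 ] [501.85670476 199.24307836 270.97344221]
brk pred [256.43124037 165.16237046]
0.66 [259.1, 167.3]
[[223.83594061 225.82594043]]
0.56 [277.4, 218.8]
10 1.0135914855072463
1.5 [[334.0, 207.0], [334.0, 196.0], [505.0, 207.0], [506.0, 196.0]]
1.8 [[333.0, 163.0], [333.0, 152.0], [508.0, 163.0], [508.0, 152.0]]
2.1 [[334.0, 122.0], [334.0, 113.0], [507.0, 122.0], [506.0, 113.0]]
```

The lid edge is at rows 115–124 in the enlarged view. The prediction for 2.1 rad is 113–122, and the lid is not moving, so it is fully open. Descending now.

>>> play_rows --moves '[[[0, 0, 0], [0, 0, 50], 0], [[0, 0, 0], [0, 0, 100], 0], [[0, 0, 0], [0, 0, 150], 0], [[0, 0, 0], [0, 0, 180], 0], [[0, 0, 0], [0, 0, 195], 0], [[0, 0, 0], [0, 0, 202], 0], [[0, 0, 0], [0, 0, 206], 0], [[0, 0, 0], [0, 0, 207], 0], [[0, 0, 0], [0, 0, 207], 0]]'

```text
clock: 13.2
eef_pos: [502.5, 199.3, 64.8]
tcp_rot: [3.14, 0.001, 1.734]
contact_force: [0.1, -0.8, 0.1]
opening: 0.001
```

```bash
python3 look.py m
```

```text
13.2 [ 0.1247548  -0.76772176  0.12932593] [502.54184509 199.25442536  64.84345474]
brk pred [255.94989028 239.7978989 ]
0.76 [262.0, 225.1]
[[223.83594061 225.82594043]]
0.74 [198.8, 175.7]
```

View pics/mw.png

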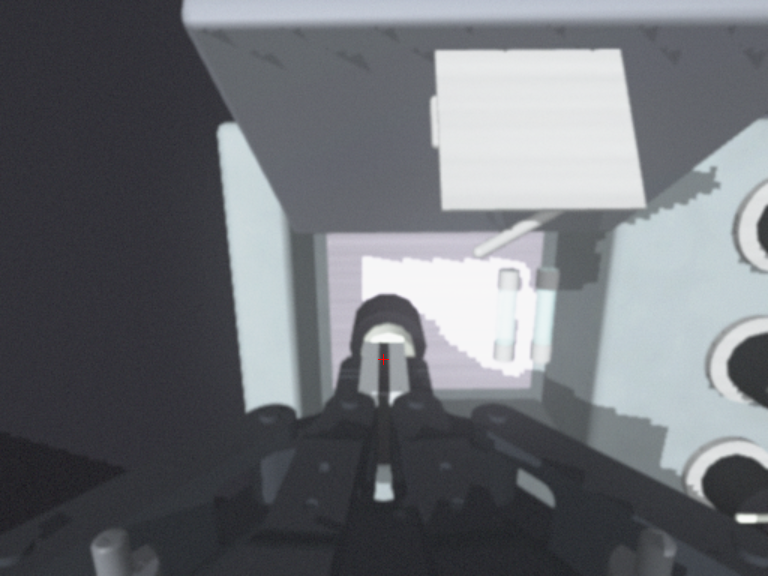

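View pics/ms.png

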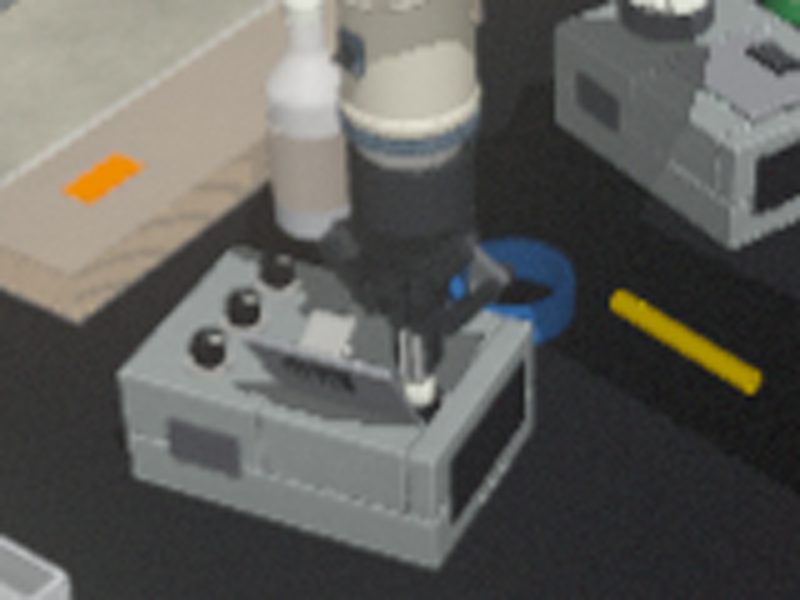

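The fingers are lined up on the button: tips at column 385, button at 387 (enlarged), and the lid is clear. Pressing in steps.

>>> play_rows --moves '[[[0, 0, 0], [0, 0, 3], 0], [[0, 0, 0], [0, 0, 6], 0], [[0, 0, 0], [0, 0, 8], 0], [[0, 0, 0], [0, 0, 10], 0], [[0, 0, 0], [0, 0, 11], 0], [[0, 0, 0], [0, 0, 11], 0]]'

```text
clock: 14.0
eef_pos: [502.2, 199.1, 53.5]
tcp_rot: [3.141, 0.001, 1.734]
contact_force: [0.3, 0.1, 0.1]
opening: 0.001
```

>>> play_rows --moves '[[[0, 0, 0], [0, 0, 1.5], 0], [[0, 0, 0], [0, 0, 3], 0], [[0, 0, 0], [0, 0, 3], 0]]'

```text
clock: 14.3
eef_pos: [502.3, 199.1, 50.3]
tcp_rot: [3.141, 0.001, 1.734]
contact_force: [0.2, -0.5, -0.0]
opening: 0.001
```

```bash
python3 look.py n; python3 -c "
import cv2
a=cv2.imread('pics/nw.png');cv2.imwrite('pics/nz.png',cv2.resize(a[260:460,260:520],None,fx=3,fy=3))"
```

```text
14.3 [ 0.19448079 -0.45058934 -0.00747092] [502.28501464 199.13384964  50.3487795 ]
brk pred [256.53430539 252.37433774]
0.44 [271.7, 233.2]
[[223.83594061 225.82594043]]
```

View pics/nz.png

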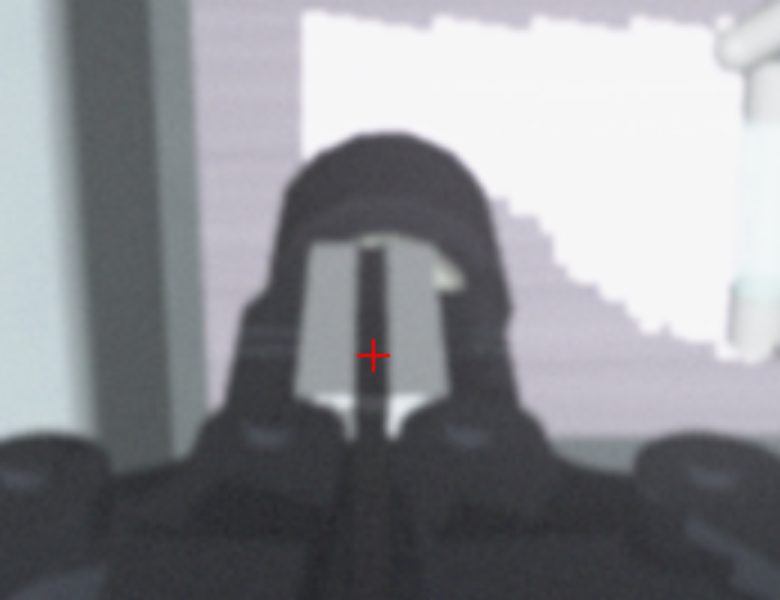

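View pics/ns.png

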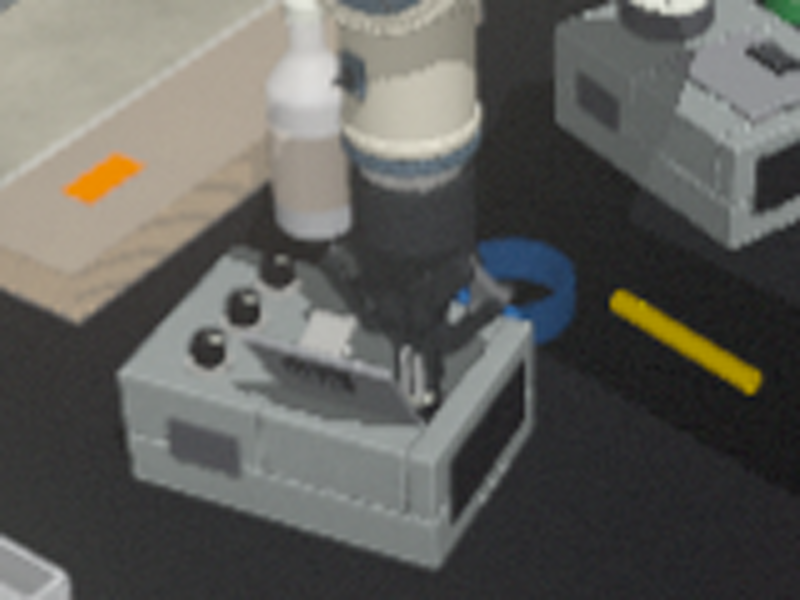

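>>> play_rows --moves '[[[0, 0, 0], [0, 0, 1], 0], [[0, 0, 0], [0, 0, 2], 0]]'

```text
clock: 14.7
eef_pos: [502.3, 199.1, 49.1]
tcp_rot: [3.141, 0.001, 1.734]
contact_force: [-6.6, -2.0, 21.0]
opening: -0.0
```

>>> play_rows --moves '[[[0, 0, 0], [0, 0, 1], 0], [[0, 0, 0], [0, 0, 2], 0]]'

```text
clock: 14.9
eef_pos: [502.4, 199.2, 48.8]
tcp_rot: [3.141, 0.001, 1.734]
contact_force: [-10.0, -3.4, 35.0]
opening: -0.002
```

```bash
python3 look.py o; python3 -c "
import cv2
a=cv2.imread('pics/ow.png');cv2.imwrite('pics/oz.png',cv2.resize(a[260:460,260:520],None,fx=3,fy=3))"
```

```text
14.9 [-10.02787919  -3.37411441  35.00986945] [502.44905094 199.1970817   48.80743392]
brk pred [256.19513058 253.9323119 ]
[[223.83594061 225.82594043]]
```

View pics/oz.png

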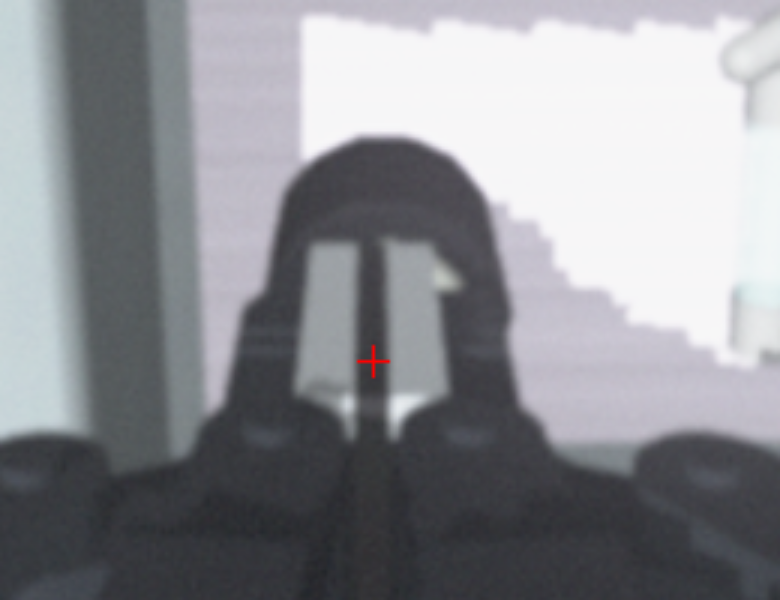

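A hard stop at z≈49 (tip ≈70) is where the home position was expected. I'll retreat and check.

>>> play_rows --moves '[[[0, 0, 0], [0, 0, -30], 0], [[0, 0, 0], [0, 0, -80], 0], [[0, 0, 0], [0, 0, -130], 0], [[0, 0, 0], [0, 0, -180], 0], [[0, 0, 0], [0, 0, -222], 0], [[0, 0, 0], [0, 0, -222], 0], [[0, 0, 0], [0, 0, -222], 0], [[0, 0, 0], [0, 0, -222], 0]]'

```text
clock: 15.9
eef_pos: [501.3, 199.0, 269.5]
tcp_rot: [-3.141, 0.001, 1.734]
contact_force: [-0.3, -1.3, 0.4]
opening: -0.001
```

```bash
python3 look.py q; python3 -c "
import cv2,numpy as np
a=cv2.imread('pics/lw.png')[100:340,300:560];b=cv2.imread('pics/qw.png')[100:340,300:560]
c=cv2.imread('pics/ks.png')[320:440,200:460];d=cv2.imread('pics/qs.png')[320:440,200:460]
o=np.vstack([np.hstack([a,b]),np.hstack([c,d])]);cv2.imwrite('pics/qz.png',cv2.resize(o,None,fx=1.5,fy=1.5))"
```

```text
15.9 [-0.34651131 -1.25130255  0.40339354] [501.2780017  198.99037151 269.49672747]
brk pred [257.10140675 165.24376734]
0.79 [257.0, 162.6]
0.57 [282.3, 100.6]
[[223.83594061 225.82594043]]
```

View pics/qz.png

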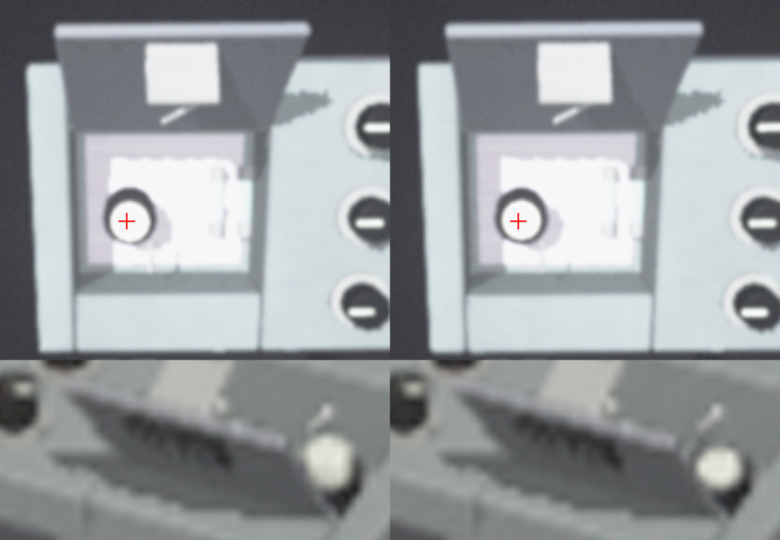

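```bash
python3 - <<'E'
from rig import r
print(r.sense()["contact_force"]);print(r.sign_off())
E
```

```text
[ 0.73905425 -1.00222861 -0.93146001]
the job is handed in; nothing more can be done
None
```

I pressed the heater controller's thumb pad once and let go, and the lid sprang fully open. I then pushed the breaker button down to its hard stop, backed the arm off and handed the job in; no verdict is reported.

- **Pad press:** the force rose to about 10 N at the stop, so the latch was pressed.
- **Lid:** two wrist pictures 1 s apart showed no movement, and the lid edge matched the position expected at 2.1 rad.
- **Breaker:** the hard stop came at the expected height, with up to about 36 N on the tool. In the side view afterwards the button stands clearly lower, by roughly 7 mm.
- **At hand-in:** the lid still stood open and the gripper was clear above it. The vacuum monitor looked shut in the side pictures while I was pressing, and nothing touched it.
- **Bystanders:** I didn't measure their positions again. The arm kept clear of them all.

**Disagreements:**
- The fingertips made contact about 21 mm above the reported TCP, so I found both contacts by force instead of by calculated height.
- The network's button detections were unreliable: some were false, and in the side view it missed the button or placed it wrongly. I relied on the fitted pose of the case and on looking at the pictures.

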